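Put the washed chopper bowl back on its motor base and lock it

ROBOT

A 6-joint arm with a two-finger parallel gripper is mounted at the origin on the work surface. World frame = base frame: x ahead of the robot, y to its left, z up, the work surface at z = 0. Lengths are in m, angles in rad, forces in N, time in s.
With the tool pointing down it reaches from about 0.275 to 1 m from the base axis. Payload 8.4 kg.
Tool frame: the origin (TCP) lies on the centre line of the jaws, within the pads' length; the fingertips stand 17 mm ahead of it and the grasp point (between the pads) lies 2 mm behind it (bot.tcp_to_tips is the z of the fingertips in the tool frame, in m); z points along the fingers, y is the line along which they close (so a half turn about z gives the same grasp; the last joint's range is limited). The gripper opens to 85 mm and grips with 20 to 120 N. Pads are 22 mm wide; open, the fingers measure 114 mm over their backs; the gripper's body (76 mm by 85 mm) begins 54 mm behind the grasp point. The pads swing forward as they close: fully open they stand 13 mm farther back than shut.
Start: joints at [1.186, 0.353, 1.633, -0, 1.155, -0.002], TCP at [0.233, 0.58, 0.248] pointing down, gripper open.
Joint ranges: [-2.63, 2.63], [-0.92, 2.1], [0.06, 2.66], [-1.3, 4.44], [0, 2.69], [-3.02, 3.02]. Speed limits (rad/s): [2.22, 2.22, 2.79, 3.14, 3.14, 3.14].

INTERFACE

Orientations are given as a unit quaternion [x, y, z, w].
In Python, from workcell import bot, hand, kinematics, get_obs, vision, hand_in gives the robot as it stands. The module is installed in compiled form; this text tells all that it offers. Calls block until the motion is done:
- bot.reach(position, orientation): joint-space move of the TCP to a pose.
- bot.servo_line(position, ori=None, velocity=0.15): straight line of the TCP; ori=None keeps the orientation; velocity is the mean speed in m/s.
- bot.goto_joints(angles): joint-space move.
- hand.move_gripper(opening, strength=None): finger opening in m; strength is the grip in N (None keeps the last); returns when the fingers have stopped.
- bot.dwell(seconds).
- kinematics.solve_ik(position, orientation): joint angles nearest the present ones, or None.
- get_obs(): the state.
- vision.read_camera(name): name is "scene" or "top" or "wrist"; returns a dict with "frame" (480x640x3 uint8, red, green, blue), "intrinsics" (3x3 intrinsics, pixels), "view" (4x4, takes a point from world to camera coordinates). Camera axes: x right, y down, z forward; pixel columns grow to the right and rows downward; lengths in m; the calibration is good to about 2 mm. A picture is of the moment at which its call begins. There is no depth.
A pose or a line that the arm cannot do raises bot.IKError and nothing moves.
- hand_in(): hands the job in; it is judged then, once.
The state is a dict: "time_s": time; "joint_pos": joint angles; "joint_vel": joint speeds; "joint_efforts": joint torques, N m; "position": TCP position; "orientation": TCP orientation; "wrist_force": force on the tool from outside, world axes, zero at the start; "ft_torque": the same for the moment, N m; "gripper_width": finger opening in m; "grip_force": force on a finger pad.
Only numpy, scipy, OpenCV 4.12 (cv2) and the standard library are available. Lean on these libraries where they do the work, as an engineer would, in place of code of your own. Each camera call takes 0.05 s, during which the arm holds its last target. There are 200 camera calls.

TASK

Lift the nut chopper's bowl (the lidded one with the straight bar grip and the square foot) out of the washing-up tub, and lower it gently, without dropping it, onto the motor base so that its foot goes over the two pegs and sits fully home. Then push the base's sliding lock all the way in over the foot. Leave the other crockery and jars standing where they are.

Things in the scene. Friction and masses are not known exactly. Their poses are not given: they have to be found in the camera images.
- bowl: Closed chopper bowl, 0.3-0.6 kg, upright in the tub in either of two places. Origin: centre of underside, z up. Black square foot 120 x 120 x 14 mm with two sockets 16 mm wide at y = +-32 mm; steel body 90 mm wide to z = 84; metal lid 94 mm wide to z = 92; on it a black bar grip, 70 mm long (x), 22 mm wide (y), z = 92 to 128 mm. Half a turn about z gives the same shape; either way round fits.
- tub: White open washing-up tub, fixed, 280 mm (x) x 390 mm (y), 70 mm high, walls and floor 5 mm thick. Origin: centre of its underside. It stands on the left or the right of the robot, the motor base on the other side.
- base: Grey motor base, fixed, 230 mm (x) x 150 mm (y), top face at z = 70 mm. Origin: centre of its underside; its x points away from the end with the lock, roughly away from the robot. The lock and its guides are on the half at negative x, the two pegs on the half at positive x.
- seat (a point): Point on the base's top face where the centre of the bowl's underside belongs (x = 45, y = 0, z = 70 mm of the base, same axes). Two steel pegs stand at y = +-32 mm from it: 12 mm in diameter, 11 mm tall, tapered in the top 3 mm. Seated, the bowl's x is parallel to the base's x, either way round, and its foot is flat on the base.
- lock (a joint): Sliding lock on the base: 0 m = open, 0.024 m = fully in. Starts 0 to 8 mm in; slides along the base's +x with about 2.5 N of friction and stays where left. Its steel tongue (34 mm wide, 17 to 25 mm above the base's top) ends 73 mm from the seat point at 0 and 49 mm when fully in, then reaching 11 mm over a seated foot, 3 mm above it. A bowl not fully down blocks it.
- tab (a point): Centre of the back face (the face to push, looking to the base's -x) of the lock's upright black thumb tab, 42 mm above the base's top; moves with the lock. 128 mm from the seat point at joint 0, 104 mm when fully in. The tab is 12 mm thick, 44 mm wide in y, and reaches from 25 to 59 mm above the base's top.
- canister: Bystander in the tub: round steel canister, 100 mm in diameter, 118 mm high, with a round knob on a metal lid. Origin: centre of underside.
- mug: Bystander in the tub, at its far side: white mug 72 mm in diameter, 85 mm high. Origin: centre of underside.
- jar: Bystander in the tub, at its far side: glass jar with metal lid, 64 mm in diameter, 95 mm high. Origin: centre of underside.
- dessert: Bystander between the tub and the base: labelled glass jar with metal lid, 58 mm in diameter, 90 mm high. Origin: centre of underside.
Things that resemble listed ones, but are neither listed nor needed, are in the scene too. Several things look just like the bowl: the one meant starts farthest from the robot's base.

How it is judged:
On the way, in this order (a step that is already met when the one before it is completed fails the run):
1. the bowl is lifted clear of the tub's rim, upright (height (world z) of bowl above 0.08 m and angle between bowl's own z axis and vertical below 0.4 rad), for 0.1 s.
2. the bowl sits fully home on the base over both pegs, with the lock not yet in (horizontal distance between bowl and seat below 0.004 m and z of bowl in the frame of seat between -0.004 and 0.003 m and angle between the x axis of bowl and the x axis of base, either way round below 0.1 rad and angle between bowl's own z axis and vertical below 0.05 rad and value of joint lock below 0.015 m), for 0.2 s.
At the end, for the whole second after the job is handed in: Bowl at rest on the base: centre within 4 mm of the seat point, underside within 3 mm of the top face, x within 0.1 rad of the base's (either way round), upright within 0.05 rad; lock in by over 20 mm; canister, mug and jars upright (0.5 rad) and within 50 mm of where they began (horizontal distance between bowl and seat below 0.004 m and z of bowl in the frame of seat between -0.004 and 0.003 m and angle between the x axis of bowl and the x axis of base, either way round below 0.1 rad and angle between bowl's own z axis and vertical below 0.05 rad and value of joint lock above 0.02 m and linear speed of bowl below 0.02 m/s and distance of each of canister, mug, jar, dessert from where it was at the start of the episode below 0.05 m and angle between each of canister, mug, jar, dessert's own z axis and vertical below 0.5 rad); the robot touches nothing.
It fails at once if a bystander (canister, mug or any jar) tips over 0.5 rad or is shifted by more than 50 mm (angle between any of canister, mug, jar, dessert's own z axis and vertical above 0.5 rad or distance of any of canister, mug, jar, dessert from where it was at the start of the episode above 0.05 m).
It fails at once if the chopper bowl is dropped: it moves faster than 0.5 m/s while the fingers do not touch it (a free fall of about 13 mm) (linear speed of bowl above 0.5 m/s and contact force between the fingers and bowl below 0.05 N).
It also fails if it takes over 58 s, if anything falls off the work surface, if the arm or the gripper's body presses on something with over 40 N, if the wrist force passes 120 N, or if a joint passes its speed limit or range.

## Working session

There is one attempt and no reset: what is moved stays moved. The work goes in short steps, each a Python script; the robot and the scene stay as the last script left them, time stands still between calls to the robot, and variables do not carry over. Pictures are saved under pics/ and viewed, at most 10 in all, crops included, and the job is handed in when it is done.

```bash
mkdir -p pics; python3 - <<'E'
from workcell import *
import cv2,numpy as np
for n in("top","scene"):
    r=vision.read_camera(n);cv2.imwrite(f"pics/{n}1.png",r["frame"][:,:,::-1]);np.savez(f"{n}1.npz",**r)
    V=r["view"];print(n,(-V[:3,:3].T@V[:3,3]).round(3),r["intrinsics"].round(1).tolist(),V.round(3).tolist())
print(get_obs()["time_s"],bot.tcp_to_tips,get_obs()["orientation"])
E
```

```text
top [0.343 0.    1.396] [[570.9, 0.0, 317.2], [0.0, 570.9, 227.9], [0.0, 0.0, 1.0]] [[-0.024, -1.0, -0.009, 0.02], [-0.995, 0.025, -0.1, 0.481], [0.1, 0.006, -0.995, 1.355], [0.0, 0.0, 0.0, 1.0]]
scene [ 1.021 -0.306  1.07 ] [[440.0, 0.0, 317.8], [0.0, 440.0, 239.2], [0.0, 0.0, 1.0]] [[0.49, 0.872, -0.004, -0.229], [0.735, -0.416, -0.535, -0.307], [-0.468, 0.259, -0.845, 1.461], [0.0, 0.0, 0.0, 1.0]]
0.1 0.017 [ 1.90241358e-01  9.81737146e-01 -6.21777553e-04 -1.26684175e-04]
```

View pics/top1.png

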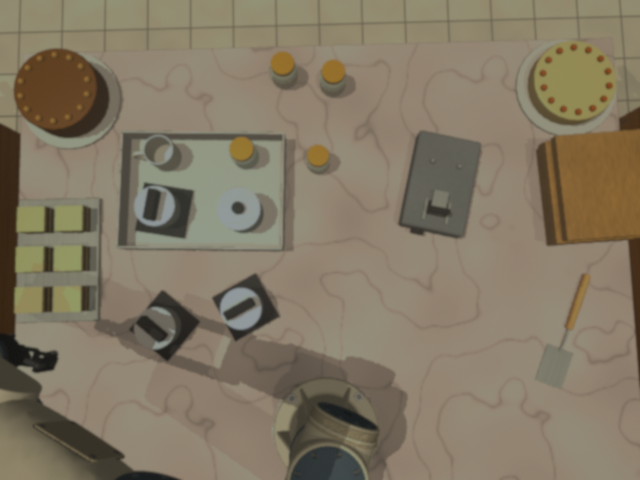

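View pics/scene1.png

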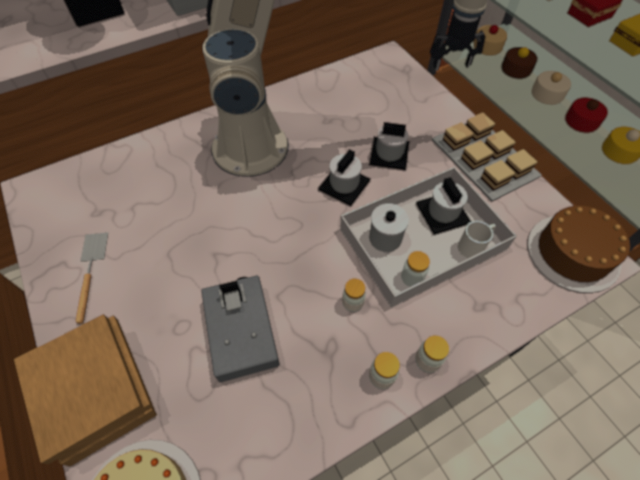

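Top view: the bowl (farthest of the three) stands in the tub with its grip at about (155,206). The canister is at (239,208) and the dessert jar at (318,158). The base is at (440,185), with pegs at (432,160) and (460,166) and the tab near (437,212). The scene view agrees: grip at (452,190), pegs at (228,342) and (254,335).

```bash
cat >h.py <<'E'
from workcell import *
import cv2,numpy as np
from scipy.spatial.transform import Rotation as Ro
def cast(r,uv,z):
    V=r["view"];R=V[:3,:3];c=-R.T@V[:3,3]
    d=R.T@np.linalg.inv(r["intrinsics"])@np.array([*uv,1.]);return c+d*(z-c[2])/d[2]
def tri(*obs):
    A=np.zeros((3,3));b=np.zeros(3)
    for r,uv in obs:
        V=r["view"];R=V[:3,:3];c=-R.T@V[:3,3];d=R.T@np.linalg.inv(r["intrinsics"])@np.array([*uv,1.]);d/=np.linalg.norm(d)
        P=np.eye(3)-np.outer(d,d);A+=P;b+=P@c
    return np.linalg.solve(A,b)
def down(a): # tool x at world angle a, z down
    return Ro.from_matrix(np.array([[np.cos(a),np.sin(a),0],[np.sin(a),-np.cos(a),0],[0,0,-1]])).as_quat()
def snap(n,f):
    r=vision.read_camera(n);cv2.imwrite(f"pics/{f}.png",r["frame"][:,:,::-1]);np.savez(f"{f}.npz",**r);return r
E
python3 - <<'E'
from h import *
t=np.load("top1.npz");s=np.load("scene1.npz")
print("grip",cast(t,(153,205),.125),tri((t,(153,205)),(s,(452,190))))
print("pegs",cast(t,(432,160),.081),cast(t,(460,166),.081),tri((t,(432,160)),(s,(228,342))),tri((t,(460,166)),(s,(254,335))))
print("tab",cast(t,(437,212),.129))
g=cast(t,(153,205),.125)
for a in(np.pi,0):print(a,kinematics.solve_ik([g[0],g[1],.38],down(a)))
bot.reach([g[0],g[1],.38],down(np.pi))
bot.dwell(.2);snap("wrist","w1");print(get_obs()["time_s"],get_obs()["position"])
E
```

```text
grip [0.53184212 0.37672413 0.125     ] [0.53501376 0.38221607 0.11674998]
pegs [ 0.62827434 -0.26370299  0.081     ] [ 0.61235371 -0.32833395  0.081     ] [ 0.6230255  -0.29470694  0.07085658] [ 0.62232216 -0.29327174  0.09858539]
tab [ 0.49956576 -0.26002299  0.129     ]
3.141592653589793 [ 6.13998727e-01  3.06235263e-01  1.41093569e+00 -4.44089210e-16
  1.42442170e+00 -9.56797600e-01]
0 [ 6.13998727e-01  3.06235263e-01  1.41093569e+00 -4.44089210e-16
  1.42442170e+00  2.18479505e+00]
1.7833 [0.53126361 0.37734717 0.37969073]
```

View pics/w1.png

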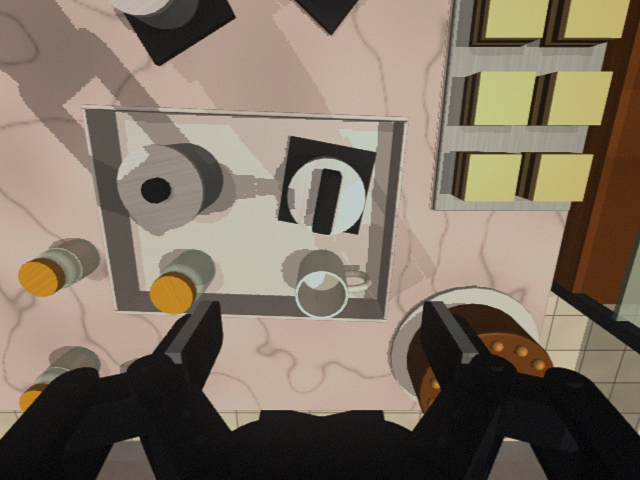

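The wrist view shows the bowl at (327,195): foot corners at about (287,137), (376,152), (362,234), with the grip bar inside the lid. The canister and mug are well clear of it. Next I measure the grip and foot, then look at the base from the same tool-relative viewpoint.

```bash
cat >>h.py <<'E'
def blob(r,box,thr,inv=True):
    g=r["frame"].max(2);m=np.zeros(g.shape,np.uint8);x0,y0,x1,y1=box
    m[y0:y1,x0:x1]=((g<thr) if inv else (g>thr))[y0:y1,x0:x1]
    n,l,s,c=cv2.connectedComponentsWithStats(m);return l,s,c
def rect(r,mask,z):
    p=np.argwhere(mask)[:,::-1].astype(float)
    w=np.array([cast(r,q,z)[:2] for q in p],np.float32)
    (c,wh,_)=R=cv2.minAreaRect(w);b=cv2.boxPoints(R);e=b[1]-b[0];f=b[2]-b[1]
    if np.hypot(*e)<np.hypot(*f):e=f
    return np.array(c),np.sort(wh),np.arctan2(e[1],e[0])
E
python3 - <<'E'
from h import *
r=np.load("w1.npz")
V=r["view"];print("cam",-V[:3,:3].T@V[:3,3])
l,s,c=blob(r,(265,120,390,250),45)
for i in range(1,len(s)):
    if s[i][4]>300:
        print(s[i],c[i]); 
        for z in(.133,.019):print(z,rect(r,l==i,z))
        print("centroid",cast(r,c[i],.133))
t=np.load("top1.npz")
bot.servo_line([.53,.2,.38],velocity=.3)
a=np.pi-.24
bot.reach([.62,-.296,.38],down(a));bot.dwell(.2);snap("wrist","w2");o=get_obs();print(o["time_s"],o["position"],o["joint_pos"])
E
```

```text
cam [0.45363898 0.3767654  0.50600644]
[ 279  137   96   86 2079] [320.55844156 163.45695046]
0.133 (array([0.51544261, 0.38091731]), array([0.09030201, 0.09035543]), np.float32(-0.18054236))
0.019 (array([0.53433132, 0.38218635]), array([0.11790053, 0.1179703 ]), np.float32(-0.18054195))
centroid [0.49058367 0.37610405 0.133     ]
[ 313  169   28   65 1181] [326.24047417 200.94580864]
0.133 (array([0.53241098, 0.38208452]), array([0.02095645, 0.07073362]), np.float32(-0.18557027))
0.019 (array([0.55648571, 0.38371018]), array([0.02736125, 0.09235159]), np.float32(-0.18556911))
centroid [0.53106256 0.38237409 0.133     ]
4.6083 [ 0.62026301 -0.29524336  0.38016998] [-4.46488716e-01  3.66267252e-01  1.32720757e+00  9.26786664e-05
  1.44792519e+00 -1.77832422e+00]
```

View pics/w2.png

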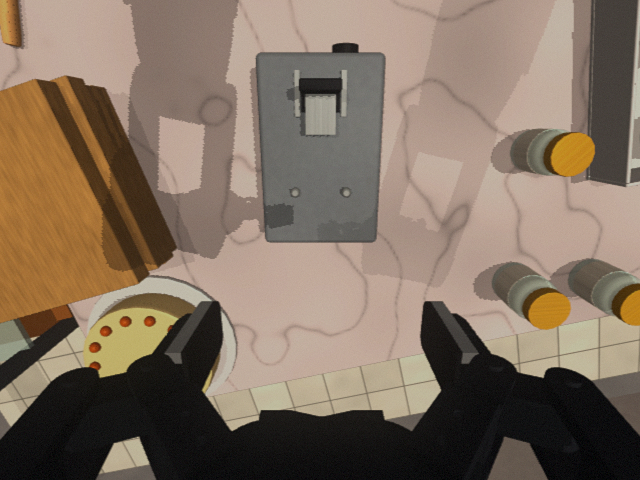

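The wrist view of the base shows the pegs at (295,192) and (346,192). The black tab top is at (321,86), the tongue end at (321,135), and the base top spans (257..385, 53..241). Bowl sizes came out right (foot 118 mm, grip 21×71 mm). Now I measure the pegs precisely and cross-check them against the base outline.

```bash
python3 - <<'E'
from h import *
r=np.load("w2.npz")
g=cv2.cvtColor(r["frame"],cv2.COLOR_RGB2GRAY)
P=[]
for x0 in(285,336):
    sub=g[182:203,x0:x0+21].astype(float);print(int(np.median(sub)),sub.max(),sub.min())
    w=np.abs(sub-np.median(sub));w=np.where(w>15,1,0);ys,xs=np.nonzero(w)
    uv=((xs.min()+xs.max())/2+x0,(ys.min()+ys.max())/2+182);uvm=(xs.mean()+x0,ys.mean()+182);print(uv,uvm,xs.ptp() if hasattr(xs,'ptp') else np.ptp(xs),np.ptp(ys))
    P.append(cast(r,uvm,.078))
P=np.array(P);d=P[0]-P[1];print(P,np.linalg.norm(d),"mid",P.mean(0),"yaw",np.arctan2(d[1],d[0]))
# base outline: grey low-saturation
hsv=cv2.cvtColor(r["frame"],cv2.COLOR_RGB2HSV)
f=r["frame"].astype(int);m=((f.max(2)-f.min(2))<14).astype(np.uint8);m[:45]=0;m[250:]=0;m[:,:245]=0;m[:,395:]=0
m=cv2.morphologyEx(m,cv2.MORPH_OPEN,np.ones((5,5)))
n,l,s,c=cv2.connectedComponentsWithStats(m);i=1+s[1:,4].argmax();print(s[i],rect(r,l==i,.07))
E
python3 - <<'E'
import cv2
i=cv2.imread("pics/w2.png")[45:250,245:395];cv2.imwrite("pics/w2c.png",cv2.resize(i,None,fx=2.9,fy=2.9,interpolation=cv2.INTER_CUBIC))
E
```

```text
108 150.0 73.0
(np.float64(294.0), np.float64(192.0)) (np.float64(294.27941176470586), np.float64(192.30882352941177)) 10 10
108 156.0 66.0
(np.float64(345.5), np.float64(192.0)) (np.float64(344.88), np.float64(191.92)) 11 10
[[ 0.61304408 -0.32838343  0.078     ]
 [ 0.62756363 -0.26666151  0.078     ]] 0.06340671783510157 mid [ 0.62030386 -0.29752247  0.078     ] yaw -1.8018369898953053
[  256    45   129   197 21282] (array([ 0.57257599, -0.28526992]), array([0.14716242, 0.233007  ]), np.float32(-0.23901252))
```

View pics/w2c.png

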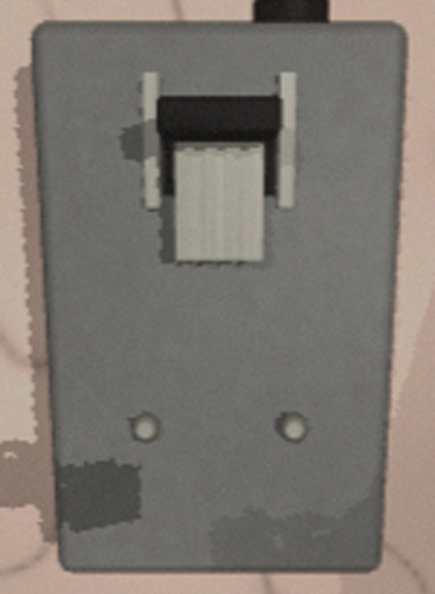

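The crop shows both pegs clearly, at about (295.3,192.2) and (346,192) in the full image, with the lock near open. I'll take the peg centres from the bright pixels only, then grasp the bowl.

```bash
python3 - <<'E'
from h import *
r=np.load("w2.npz");g=cv2.cvtColor(r["frame"],cv2.COLOR_RGB2GRAY)
P=[]
for x0 in(285,336):
    sub=g[182:203,x0:x0+21];ys,xs=np.nonzero(sub>122);uv=(xs.mean()+x0,ys.mean()+182);print(uv,len(xs));P.append(cast(r,uv,.078))
P=np.array(P);d=P[1]-P[0];print(P,np.linalg.norm(d),"mid",P.mean(0),"yaw",np.arctan2(d[1],d[0])-np.pi/2)
q=down(np.pi-.183);x,y=.5334,.3821
bot.servo_line([.53,0,.36],velocity=.4)
bot.reach([x,y,.22],q);bot.servo_line([x,y,.120],q,velocity=.08)
o=get_obs();print(o["time_s"],o["position"],o["wrist_force"])
hand.move_gripper(0.0,60)
o=get_obs();print(o["gripper_width"],o["grip_force"],o["wrist_force"])
bot.servo_line([x,y,.14],q,velocity=.05);bot.servo_line([x,y,.34],q,velocity=.15);bot.dwell(.2)
o=get_obs();print(o["time_s"],o["position"],o["gripper_width"],o["grip_force"],o["wrist_force"],o["ft_torque"])
snap("wrist","w3");print(o["joint_pos"])
E
```

```text
(np.float64(294.6923076923077), np.float64(192.76923076923077)) 26
(np.float64(346.15384615384613), np.float64(192.6153846153846)) 26
[[ 0.61372855 -0.32803156  0.078     ]
 [ 0.62879914 -0.26529968  0.078     ]] 0.06451675639422932 mid [ 0.62126384 -0.29666562  0.078     ] yaw -0.2357701955176683
8.4417 [0.53372043 0.38233206 0.12060973] [-0.54384331 -0.53205391 -0.13815712]
0.021124500471435582 63.805307149887085 [ 0.66953081  1.04760946 -0.03032853]
11.275 [0.53323466 0.38199394 0.33927353] 0.021056799392365905 63.129812479019165 [ 0.08895092  0.33388351 -3.84296591] [0.00980514 0.00698743 0.04582018]
[ 6.19341426e-01  3.35189461e-01  1.45677798e+00  1.67673661e-06
  1.35073762e+00 -7.68444035e-01]
```

View pics/w3.png

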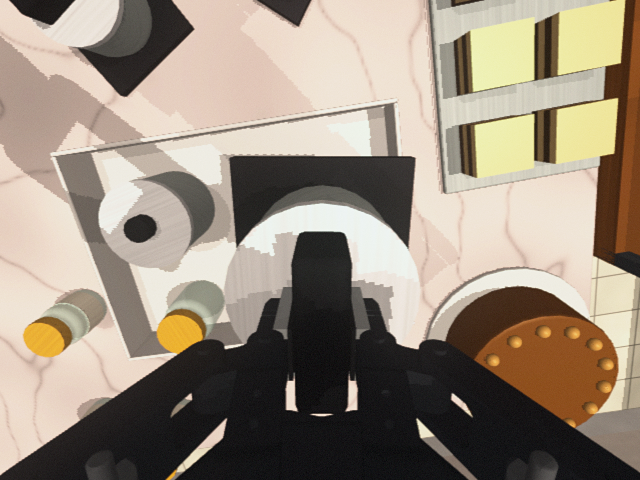

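The grip holds: the bowl is lifted (3.8 N) and level, and the foot's near edge is visible from (231,157) to (414,157). I use that edge to measure the bowl's offset in the hand.

```bash
cat >>h.py <<'E'
def inhand(r,pos,zoff=.1016):
    # foot near edge: first dark row in columns; side edges rows 165..185
    g=r["frame"].max(2).astype(float);z=pos[2]-zoff
    def cross(v,thr=70): # subpixel crossing of first bright->dark
        i=np.nonzero((v[:-1]>=thr)&(v[1:]<thr))[0]
        return np.nan if len(i)==0 else i[0]+(v[i[0]]-thr)/(v[i[0]]-v[i[0]+1])
    E=np.array([cast(r,(c,130+cross(g[130:175,c])),z)[:2] for c in range(240,406,3)])
    L=np.array([cast(r,(215+cross(g[q,215:260]),q),z)[:2] for q in range(164,184,2)])
    Rr=np.array([cast(r,(430-cross(g[q,385:431][::-1]),q),z)[:2] for q in range(164,184,2)])
    vx,vy,_,_=cv2.fitLine(E.astype(np.float32),cv2.DIST_HUBER,0,.01,.01).ravel()
    n=np.array([-vy,vx]);t=np.array([vx,vy]);E0=np.median(E@n)
    V=r["view"];cam=(-V[:3,:3].T@V[:3,3])[:2]
    sgn=-1 if (cam-pos[:2])@n>0 else 1
    l,rr=np.median(L@t),np.median(Rr@t)
    ctr=n*(E0+sgn*.06)+t*(l+rr)/2
    return ctr,abs(l-rr),np.arctan2(n[1],n[0])
E
python3 - <<'E'
from h import *
o=get_obs();p=o["position"];r=np.load("w3.npz")
c,w,a=inhand(r,p)
R=Ro.from_quat(o["orientation"]).as_matrix();th=np.arctan2(R[1,0],R[0,0])
print("ctr",c,"width",w,"ang",a,"tool ang",th,"offset tool",R[:2,:2].T@(c-p[:2]))
E
```

```text
ctr [0.53369989 0.38151062] width 0.11925267046955135 ang 2.9549599 tool ang 2.958568710551074 offset tool [-0.00049644 -0.00040234]
```

The offset in the hand is under 0.6 mm and the foot width reads 119 mm (120 expected). Carrying it over to the base.

```bash
python3 - <<'E'
from h import *
q=down(np.pi-.2355);x,y=.6209,-.2962
bot.servo_line([.56,.05,.34],down(np.pi-.21),velocity=.2);bot.servo_line([x,y,.34],q,velocity=.2)
bot.servo_line([x,y,.215],q,velocity=.1);bot.dwell(.3)
o=get_obs();p=o["position"];r=snap("wrist","w4");R=Ro.from_quat(o["orientation"]).as_matrix()
c,w,a=inhand(r,p);print(o["time_s"],p,"ctr",c,"w",w,"ang",a-np.pi,np.arctan2(R[1,0],R[0,0])-np.pi,o["wrist_force"],o["grip_force"])
snap("scene","s4")
E
python3 -c "
import cv2
i=cv2.imread('pics/s4.png')[220:400,140:340];cv2.imwrite('pics/s4c.png',cv2.resize(i,None,fx=3,fy=3))"
```

```text
16.75 [ 0.62098523 -0.29623626  0.21530381] ctr [ 0.621377   -0.29645963] w 0.12046105502835044 ang -0.23690772 -0.23550364149103853 [ 0.25098623  0.23704604 -3.60959525] 63.11993479728699
```

View pics/s4c.png

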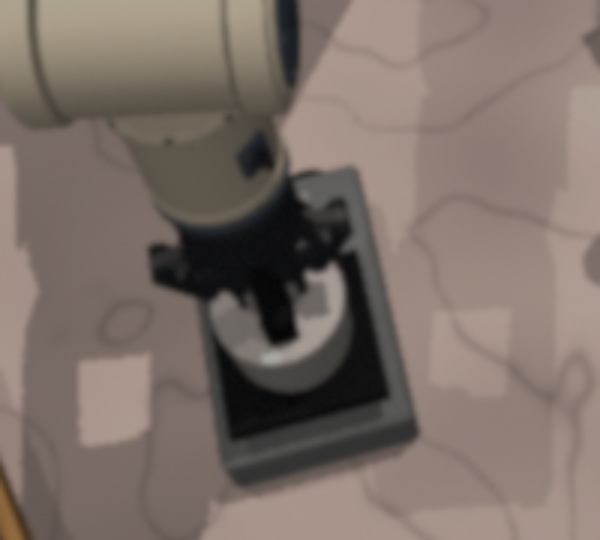

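The scene crop shows the bowl upright over the peg half of the base and parallel to it. The in-hand measurement puts it 0.25 mm from the seat point. Lowering in small steps while watching the force.

```bash
python3 - <<'E'
from h import *
q=down(np.pi-.2355);x,y=.6209,-.2964
bot.servo_line([x,y,.199],q,velocity=.05)
for z in np.arange(.197,.1825,-.0015):
    bot.servo_line([x,y,z],q,velocity=.03);o=get_obs()
    print(round(o["time_s"],2),round(z,4),o["position"].round(4),o["wrist_force"].round(1))
    if o["wrist_force"][2]>4: break
E
```

```text
17.57 0.197 [ 0.6209 -0.2964  0.197 ] [-0.1 -0.3 -4.4]
17.82 0.1955 [ 0.6209 -0.2964  0.1955] [-0.3 -0.5 -4.4]
18.07 0.194 [ 0.6208 -0.2963  0.1939] [ 0.6 -0.2 -4.5]
18.32 0.1925 [ 0.6208 -0.2964  0.1923] [ 0.3  0.  -4. ]
18.57 0.191 [ 0.6208 -0.2964  0.1908] [ 0.4 -0.2 -3.6]
18.82 0.1895 [ 0.6208 -0.2964  0.1893] [-1.2 -0.  -3.4]
19.07 0.188 [ 0.6208 -0.2964  0.1879] [ 0.2 -0.2 -3.6]
19.32 0.1865 [ 0.6208 -0.2963  0.1863] [ 0.4 -0.  -3.7]
19.57 0.185 [ 0.6211 -0.2965  0.1852] [ 0.8 -0.  -2.8]
19.82 0.1835 [ 0.6212 -0.2963  0.185 ] [-2.7  2.9  7.6]
```

The foot went over the pegs and stopped at TCP z = 0.185, against 0.1856 predicted for fully home. Releasing, backing off and checking.

```bash
python3 - <<'E'
from h import *
q=down(np.pi-.2355);x,y=.6211,-.2965
bot.servo_line([x,y,.1848],q,velocity=.03);bot.dwell(.2)
hand.move_gripper(.06);bot.dwell(.3);o=get_obs();print(o["time_s"],o["position"],o["wrist_force"],o["gripper_width"])
bot.servo_line([x,y,.30],q,velocity=.12)
hand.move_gripper(0,30)
d=np.array([np.cos(-.2358),np.sin(-.2358)]);s=np.array([.6213,-.2967])
p=s-.165*d;bot.servo_line([*p,.27],q,velocity=.25);bot.dwell(.1)
r=snap("wrist","w5");o=get_obs();print(o["time_s"],o["position"],o["wrist_force"],o["gripper_width"]);snap("top","t5")
E
python3 -c "
import cv2,numpy as np
a=cv2.imread('pics/w5.png');b=cv2.imread('pics/t5.png')[100:260,360:520];b=cv2.resize(b,(480,480))
cv2.imwrite('pics/c5.png',cv2.resize(np.hstack([a,b]),None,fx=.71,fy=.71))"
```

```text
21.025 [ 0.62110896 -0.29647418  0.18478582] [-0.70964134  0.05507412  0.65312385] 0.05994350745406532
23.7 [ 0.46222539 -0.2585726   0.27022933] [0.04111425 0.75801661 0.23790022] 7.919836010617515e-05
```

View pics/c5.png

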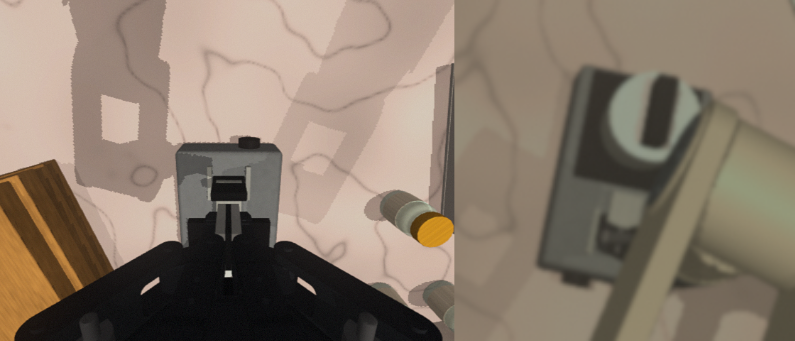

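The composite shows the bowl square on the base, with the released hand above and behind the lock tab; in wrist pixels the tab top is at about (323,249). I'll check the tab's position numerically before descending.

```bash
python3 - <<'E'
from h import *
r=np.load("w5.npz");d=np.array([np.cos(-.2358),np.sin(-.2358)]);n=np.array([-d[1],d[0]]);s=np.array([.6213,-.2967])
g=r["frame"].max(2);print(g[238:300:2,323])
for v in range(246,284,4):
    w=cast(r,(323,v),.129)[:2]-s;print(v,(w@d).round(4),(w@n).round(4))
t=np.load("t5.npz")
l,ss,c=blob(t,(440-5,118,500,170),60)
print([ (list(map(int,a)),b.round(1)) for a,b in zip(ss,c)][1:5])
E
```

```text
[108 108 109 108 108  26  22  20  76  94  28  23  20  23  22  16  23  23
  28  25  28  25  40 166 168  19  17  21  20  20  17]
246 -0.1473 0.0009
250 -0.1438 0.0009
254 -0.1402 0.0009
258 -0.1367 0.0009
262 -0.1331 0.001
266 -0.1295 0.001
270 -0.1259 0.001
274 -0.1222 0.001
278 -0.1185 0.001
282 -0.1148 0.001
[([435, 136, 4, 5, 14], array([436.1, 137.4])), ([449, 137, 15, 32, 296], array([455.8, 152.3])), ([464, 160, 8, 10, 28], array([467.8, 165. ]))]
```

The front edge of the tab top is about 115 mm from the seat, so its back face is at about 127 mm (lock about 1 mm in). It is laterally centred to within 1 mm. My descent point at 165 mm is clear, so I push.

```bash
python3 - <<'E'
from h import *
q=down(np.pi-.2355);d=np.array([np.cos(-.2358),np.sin(-.2358)]);n=np.array([-d[1],d[0]]);s=np.array([.6213,-.2967])+.001*n
bot.servo_line([*(s-.165*d),.127],q,velocity=.12);print(get_obs()["wrist_force"].round(1))
k=.152
while k>.098:
    bot.servo_line([*(s-k*d),.127],q,velocity=.04);o=get_obs();f=o["wrist_force"]
    a=(o["position"][:2]-s)@d
    print(round(o["time_s"],2),round(k,4),a.round(4),f.round(1))
    if -f[:2]@d>15:break
    k-=.002
bot.dwell(.3);o=get_obs();print(((o["position"][:2]-s)@d).round(4),o["wrist_force"].round(1))
E
```

```text
[ 0.7 -0.1  0.2]
25.57 0.152 -0.1518 [ 0.4 -0.   0.1]
25.82 0.15 -0.15 [0.4 0.3 0.1]
26.07 0.148 -0.1479 [-0.8  0.3  0.7]
26.32 0.146 -0.1459 [ 0.2 -0.4  1.4]
26.57 0.144 -0.1438 [-0.1 -0.8  0.4]
26.82 0.142 -0.1418 [ 0.2 -0.9 -0.1]
27.07 0.14 -0.1399 [-0.7  0.1 -1. ]
27.32 0.138 -0.1378 [ 0.2 -0.7 -0.2]
27.57 0.136 -0.1362 [-0.9  0.3 -0.3]
27.82 0.134 -0.1341 [-1.   0.5 -1. ]
28.07 0.132 -0.1319 [-1.7  0.7 -1.7]
28.32 0.13 -0.1298 [-1.9  1.  -0.8]
28.57 0.128 -0.1278 [-0.9  0.2 -0.7]
28.82 0.126 -0.1257 [-1.3  0.7 -1.5]
29.07 0.124 -0.1237 [-0.7 -0.1 -0.8]
29.32 0.122 -0.1218 [-0.9  0.7 -0.5]
29.57 0.12 -0.1198 [-0.7  1.  -0.7]
29.82 0.118 -0.1178 [-1.5  0.3 -1.6]
30.07 0.116 -0.1162 [-3.3  0.1  1.5]
30.32 0.114 -0.1161 [-11.1   1.7   8.4]
30.57 0.112 -0.1159 [-19.1   2.6  14. ]
-0.1159 [-18.3   3.2  13.3]
```

The lock hit a hard stop with the finger at 116 mm from the seat (104 mm plus half a pad width), which is fully in. Backing off and verifying with a picture.

```bash
python3 - <<'E'
from h import *
q=down(np.pi-.2355);d=np.array([np.cos(-.2358),np.sin(-.2358)]);n=np.array([-d[1],d[0]]);s=np.array([.6213,-.2967])
bot.servo_line([*(s-.150*d),.127],q,velocity=.06)
bot.servo_line([*(s-.150*d),.38],q,velocity=.2)
bot.servo_line([*(s-.02*d),.38],q,velocity=.2);bot.dwell(.2)
r=snap("wrist","w6");o=get_obs();print(o["time_s"],o["position"],o["wrist_force"].round(2))
l,ss,c=blob(r,(255,70,390,260),45)
for i in range(1,len(ss)):
    if ss[i][4]>150:
        print(ss[i],c[i].round(1))
        for z in(.084,.198,.129):
            ce,wh,a=rect(r,l==i,z);print(z,(ce-s)@d,(ce-s)@n,wh,a)
E
python3 -c "
import cv2
i=cv2.imread('pics/w6.png')[40:280,200:440];cv2.imwrite('pics/w6c.png',cv2.resize(i,(576,576)))"
```

```text
34.1167 [ 0.60120095 -0.29196709  0.38055394] [-1.23 -0.29  0.45]
[302 121  40  27 436] [320.  128.8]
0.084 -0.08985362948837582 -0.0001416722821321959 [0.02927622 0.04572001] 1.3349937
0.198 -0.09212288571897138 -0.0002329414414536245 [0.02138326 0.03339381] 1.3349915
0.129 -0.09074951962414934 -0.00017774479265731568 [0.02616061 0.0408544 ] 1.334992
[ 273  161   98   62 2175] [317.4 179.2]
0.084 -0.02107742812592988 -0.00012022196452657425 [0.07598628 0.118242  ] 1.3378823
0.198 -0.04188896701965267 -0.00021726186276163541 [0.05550022 0.08636373] 1.3378824
0.129 -0.029292427029447766 -0.0001585203335039711 [0.0678997  0.10565844] 1.337883
[ 311  196   22   64 1338] [322.  227.5]
0.084 0.02559049719738364 -8.007973792458713e-05 [0.02677696 0.08402628] -0.22620651
0.198 -0.007802800505959105 -0.0001879277853573341 [0.01955786 0.06137265] -0.22620668
0.129 0.012408877528231155 -0.00012265159360401912 [0.02392733 0.07508409] -0.22620665
```

View pics/w6c.png

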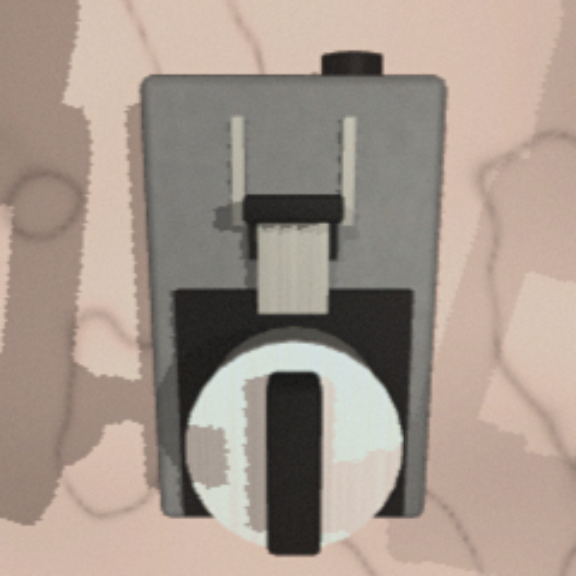

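The crop shows the tongue reaching about 11 mm over the foot's edge. The foot edge is 59 mm from the seat point, the yaw matches the base, and the hand is clear.

```bash
python3 -c "
from workcell import *
print(hand_in())"
```

```text
the job is handed in; nothing more can be done
None
```

The bowl is seated over both pegs on the motor base, the lock is pushed to its stop over the foot, the hand is clear, and the job is handed in at about 34 s of the 58 s allowed; the judge returned no verdict.

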